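# Find the free cover of the sample dock and push it open

## Robot

A 6-joint arm with a two-finger parallel gripper is mounted at the origin on a cart in front of the work surface, level with it; the furniture and walls round the work are solid. World frame = base frame: x ahead of the robot, y to its left, z up, the work surface at z = 0. Lengths are in m, angles in rad, forces in N, time in s.
With the tool pointing down it reaches from about 0.3 to 0.825 m from the base axis. Payload 5.4 kg.
Tool frame: the origin (TCP) lies midway between the tips of the shut fingers; the grasp point (between the pads) lies r.hold_point_z behind it (r.hold_point_z is the distance from the TCP to the grasp point, in m); z points along the fingers, y is the line along which they close (so a half turn about z gives the same grasp; the last joint's range is limited). The gripper opens to 92 mm and grips with 3 to 60 N. Pads are 20 mm wide; open, the fingers measure 128 mm over their backs; the gripper's body (75 mm by 189 mm) begins 69 mm behind the grasp point.
Start: joints at [1.113, 0.158, 1.597, -0, 1.386, -0.21], TCP at [0.141, 0.557, 0.215] pointing down, gripper open.
Joint ranges: [-2.91, 2.91], [-0.94, 2.29], [0.18, 2.7], [-1.29, 4.43], [0.17, 2.64], [-3, 3]. Speed limits (rad/s): [2.57, 2.57, 3.14, 3.14, 3.14, 3.14].

## Interface

Orientations are given as [roll, pitch, yaw] about the fixed x, y, z axes, in that order (R = Rz(yaw) Ry(pitch) Rx(roll)).
In Python, from station import r gives the robot as it stands.
- The arm moves only by the shell command python3 -m inch 'ROWS' [FORCE]. ROWS is JSON, a list of rows, each an object of numbers: "dx", "dy", "dz": the shift along the tool's x, y, z in mm; "twist": the turn about the tool's z in degrees; "hand": the closure, from 0 (fully open) to 1 (shut). In form: [{"dx": .., "dy": .., "dz": .., "twist": .., "hand": ..}, ...]. A call has 1 to 5 rows; each row shifts and turns the commanded pose from where the row before left it, along the tool's axes as they then stand; what a row does not reach is not made up. A row lasts 1/8 s, in which the tool goes at most 62.5 mm and 10.7 degrees, less where a joint would pass 70% of its speed; a pose out of reach is approached as far as the arm can. A call is refused whole if a number of a shift passes 62.5 or a number of a turn 10.7, either way. A call with a gripper value outside its range is refused whole. The fingers move at their own pace and stop on an object; FORCE is the grip in N (left out, the last holds). Time passes only in rows, so rows that do not move let the fingers close. It gives the time, the measured TCP pose, the force, the opening and the grip force at its end, in the units of the state.
- r.get_state(): the state, without advancing time (a new reading comes with each control period).
- r.grab_frame(name): name is "scene" or "top" or "wrist"; returns a dict with "frame" (400x640x3 uint8, red, green, blue), "fx", "fy", "cx", "cy" (pixels), "dist" ([k1, k2, p1, p2, k3] as OpenCV has them; the pictures are not rectified), "extrinsics" (4x4, takes a point from camera to world coordinates). Camera axes: x right, y down, z forward; pixel columns grow to the right and rows downward; lengths in m; the calibration is good to about 2 mm. A picture is of the moment at which its call begins. There is no depth.
- r.hand_in(): hands the job in; it is judged then, once.
The state is a dict: "clock": time; "joint_pos": joint angles; "joint_vel": joint speeds; "effort": joint torques, N m; "position": TCP position; "tcp_rot": TCP orientation; "wrist_force": force on the tool from outside, world axes, zero at the start; "moment": the same for the moment, N m; "width": opening from 0.0 (shut) to 1.0 (fully open); "grip_force": force on a finger pad.
Only numpy, scipy, OpenCV 4.12 (cv2) and the standard library are available. Lean on these libraries where they do the work, as an engineer would, in place of code of your own. Each camera call takes 0.05 s, during which the arm holds its last target. There are 200 camera calls.

## Task

Three of the four identical covers on the grey sample dock are still blocked by transport packers underneath; one is free. Press with the fingertips on the ribbed half of the covers, the half towards the robot, one after another until you find the one that rocks, without forcing the blocked ones, and push that one down into its bay until the cover stands open at about 45 degrees or more, and leave it so. Grasp nothing, and leave the small things on and round the dock where they are.

Things in the scene. Friction and masses are not known exactly. Their poses are not given: they have to be found in the camera images.
- dock: grey box fixed on the bench, 136 (x) x 412 (y) x 68 mm high, origin under its centre, z up, -x side towards the robot (yaw up to 0.3). Flush in its top, side by side at 78 mm pitch, four identical bare-metal covers 100 (x) x 64 (y) x 5 mm, each over a bay 104 x 68 mm. A packer hidden in three bays blocks their covers; the fourth bay is free down to 10 mm above the bench. Which one varies.
- cover_1_press (a point): point on the upper face of the leftmost (+y) cover, on its middle line, 34 mm from its axle towards the robot, 20 mm in from its near edge, which has three fine ribs; 68 mm above the bench when closed; tilts with the cover. The cover's axle runs along the dock's y, 6 mm behind the dock's centre line; the cover reaches 54 mm to the robot's side of it and 46 mm beyond
- cover_1 (a joint): tilt (rad) of the leftmost (+y) cover: 0 flush, grows as the half towards the robot goes down (the far half cannot), stop at 1.1. A blocked cover gives about 0.03 (1 mm). The free one moves under about 2 N at the press point (hinge friction 0.05 N m, no spring) and stays where left; closed fingertips pushed 34 mm straight down at the press point open it to 0.8 or more
- cover_2_press (a point): point on the upper face of the second from the left cover, on its middle line, 34 mm from its axle towards the robot, 20 mm in from its near edge, which has three fine ribs; 68 mm above the bench when closed; tilts with the cover. The cover's axle runs along the dock's y, 6 mm behind the dock's centre line; the cover reaches 54 mm to the robot's side of it and 46 mm beyond
- cover_2 (a joint): tilt (rad) of the second from the left cover: 0 flush, grows as the half towards the robot goes down (the far half cannot), stop at 1.1. A blocked cover gives about 0.03 (1 mm). The free one moves under about 2 N at the press point (hinge friction 0.05 N m, no spring) and stays where left; closed fingertips pushed 34 mm straight down at the press point open it to 0.8 or more
- cover_3_press (a point): point on the upper face of the third from the left cover, on its middle line, 34 mm from its axle towards the robot, 20 mm in from its near edge, which has three fine ribs; 68 mm above the bench when closed; tilts with the cover. The cover's axle runs along the dock's y, 6 mm behind the dock's centre line; the cover reaches 54 mm to the robot's side of it and 46 mm beyond
- cover_3 (a joint): tilt (rad) of the third from the left cover: 0 flush, grows as the half towards the robot goes down (the far half cannot), stop at 1.1. A blocked cover gives about 0.03 (1 mm). The free one moves under about 2 N at the press point (hinge friction 0.05 N m, no spring) and stays where left; closed fingertips pushed 34 mm straight down at the press point open it to 0.8 or more
- cover_4_press (a point): point on the upper face of the rightmost (-y) cover, on its middle line, 34 mm from its axle towards the robot, 20 mm in from its near edge, which has three fine ribs; 68 mm above the bench when closed; tilts with the cover. The cover's axle runs along the dock's y, 6 mm behind the dock's centre line; the cover reaches 54 mm to the robot's side of it and 46 mm beyond
- cover_4 (a joint): tilt (rad) of the rightmost (-y) cover: 0 flush, grows as the half towards the robot goes down (the far half cannot), stop at 1.1. A blocked cover gives about 0.03 (1 mm). The free one moves under about 2 N at the press point (hinge friction 0.05 N m, no spring) and stays where left; closed fingertips pushed 34 mm straight down at the press point open it to 0.8 or more
- cal_weight_mid (a point): small white calibration weight, 22 mm across and 32 mm tall, loose on the right end of the dock's top; bystander, point at its centre
- stopper_mid (a point): red rubber stopper, 29 mm across, 27 mm tall, loose on the left end of the dock's top; bystander, point at its centre
- timer_mid (a point): white bench timer 64 x 62 x 20 mm, loose on the bench on the robot's side of the dock; bystander, point at its centre
- usb_stick_mid (a point): black memory stick 18 x 54 x 8 mm, loose on the bench on the robot's side of the dock; bystander, point at its centre
- tape_roll_mid (a point): green roll of tape, 62 mm across, 18 mm high, loose on the bench behind the dock; bystander, point at its centre
- petri_dish_mid (a point): clear covered dish, 72 mm across, 17 mm high, loose on the bench behind the dock; bystander, point at its centre

How it is judged:
By the outcome, as a careful person would: the job done as asked, in the order asked, and still so for the second after the job is handed in, with the robot touching nothing.
It also fails if it takes over 45 s, if anything falls off the work surface, if the arm or the gripper's body presses on something with over 40 N, if the wrist force passes 120 N, or if a joint passes its speed limit or range.

## Working session

There is one attempt and no reset: what is moved stays moved. The work goes in short steps, Python scripts to look and compute and a shell command to move; the robot and the scene stay as the last step left them, time stands still between calls to the robot, and variables do not carry over. Pictures are saved under pics/ and viewed, at most 10 in all, crops included, and the job is handed in when it is done.

```bash
mkdir -p pics; python3 - <<'E'
from station import r
import cv2,numpy as np
for n in ("top","scene"):
    f=r.grab_frame(n); cv2.imwrite(f"pics/{n}0.png",f["frame"][:,:,::-1])
    print(n,f["fx"],f["fy"],f["cx"],f["cy"],f["dist"],np.round(f["extrinsics"],4).tolist())
print(r.get_state(), r.hold_point_z)
E
```

```text
top 363.08733992024014 363.08733992024014 316.43363211119737 198.79778708813848 [-0.08127643  0.          0.          0.          0.        ] [[-0.0263, -0.9908, 0.1325, 0.4636], [-0.9996, 0.0255, -0.0072, -0.019], [0.0037, -0.1326, -0.9912, 0.9419], [0.0, 0.0, 0.0, 1.0]]
scene 458.7640397735604 458.7640397735604 320.03994230928896 203.81094608755018 [-0.03817952  0.          0.          0.          0.        ] [[0.8066, -0.4687, 0.3603, 0.1948], [-0.591, -0.6263, 0.5084, -0.5397], [-0.0126, -0.623, -0.7821, 0.862], [0.0, 0.0, 0.0, 1.0]]
{'clock': 0.1, 'joint_pos': array([ 1.11287886e+00,  1.58977867e-01,  1.59812510e+00,  3.80338265e-06,
        1.38622131e+00, -2.10087855e-01]), 'joint_vel': array([-0.00066414, -0.00162342, -0.00372858, -0.00025305, -0.0002535 ,
       -0.00057187]), 'effort': array([-1.40972725e-04, -3.86501956e+01, -3.22959995e+01,  7.03453249e-02,
        3.40213871e-02, -5.66751646e-05]), 'position': array([0.1407973 , 0.55689529, 0.21371257]), 'tcp_rot': array([-3.13989989e+00, -3.64777137e-04,  2.89376203e+00]), 'wrist_force': array([ 1.25759396, -0.5056987 ,  0.84218301]), 'moment': array([-0.04078512, -0.05170186,  0.03442748]), 'grip_force': 0.0, 'width': 0.9991198315125243} 0.0187
```

View pics/top0.png

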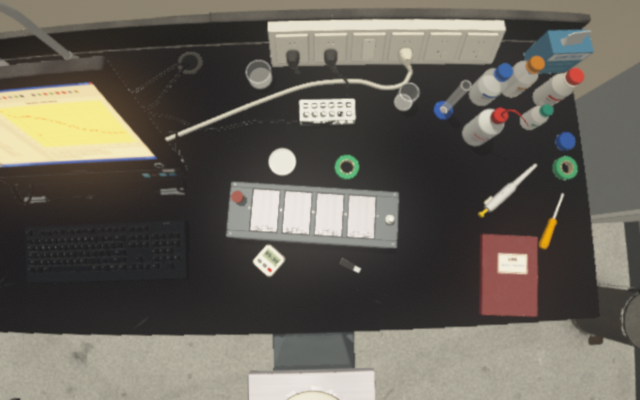

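View pics/scene0.png

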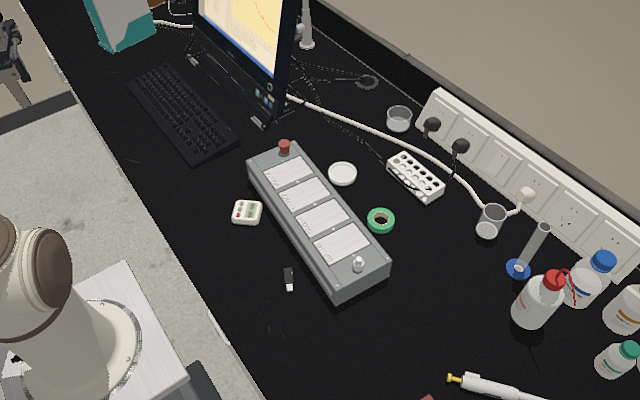

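The top view shows the dock across columns 228–398 and rows 183–247. The stopper is at (238,197), the weight at (390,219), the timer at (269,260) and the stick at (350,265). The scene view agrees with this layout. I'll enlarge the dock to get its corners.

```bash
python3 - <<'E'
import cv2
a=cv2.imread("pics/top0.png")[175:275,218:408]
cv2.imwrite("pics/crop.png",cv2.resize(a,None,fx=4.2,fy=4.2,interpolation=cv2.INTER_CUBIC))
E
```

```text
(no output)
```

View pics/crop.png

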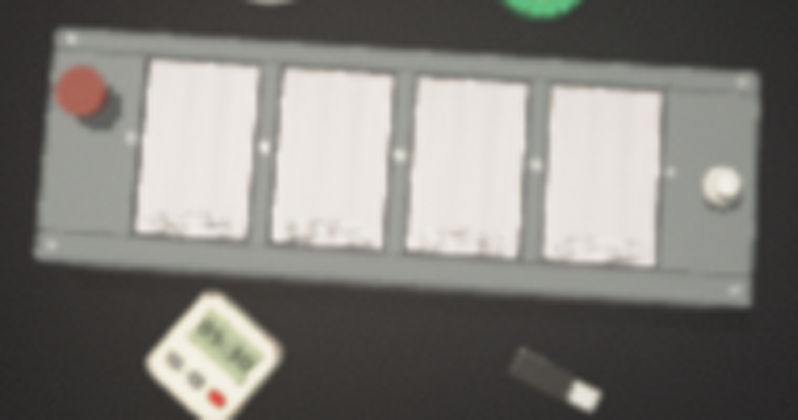

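The crop shows the four covers, with outer corners at about (148,58), (662,92), (655,266) and (134,235). The ribs are at the lower, near edge. I'll fit the dock pose to the cover corners at z = 68 mm.

```bash
cat > h.py <<'E'
import numpy as np,cv2
from station import r
def ray(f,px,z):
    K=np.array([[f["fx"],0,f["cx"]],[0,f["fy"],f["cy"]],[0,0,1.]])
    u=cv2.undistortPoints(np.array(px,float).reshape(-1,1,2),K,np.array(f["dist"])).reshape(-1,2)
    E=np.array(f["extrinsics"]); d=np.c_[u,np.ones(len(u))]@E[:3,:3].T; o=E[:3,3]
    return o+d*((z-o[2])/d[:,2])[:,None]
E
python3 - <<'E'
from h import *
from scipy.optimize import least_squares
f=r.grab_frame("top")
c=np.array([(148,58),(261,67),(248,238),(134,235),(282,67),(393,74),(384,250),(270,243),(416,76),(529,83),(519,257),(406,250),(549,85),(662,92),(655,266),(543,259)],float)
toppx=lambda c:np.array([218,175])+(np.array(c,float)+.5)/4.2-.5
W=ray(f,toppx(c),.068)[:,:2]
M=[]
for k in range(4):
    yc=117-78*k
    M+=[(52,yc+32),(52,yc-32),(-48,yc-32),(-48,yc+32)]
M=np.array(M)/1000
R=lambda a:np.array([[np.cos(a),-np.sin(a)],[np.sin(a),np.cos(a)]])
s=least_squares(lambda p:((M@R(p[2]).T+p[:2])-W).ravel(),[.45,0,0],loss="soft_l1",f_scale=.002)
p=s.x;print("pose",p,"resid mm",np.round(((M@R(p[2]).T+p[:2])-W)*1000,1).tolist())
# note sizes
print("width",np.linalg.norm(W[0]-W[1]),"len",np.linalg.norm(W[0]-W[3]))
for k in range(4): print("press",k+1,R(p[2])@[-.028,.117-.078*k]+p[:2])
inv=lambda w:(w-p[:2])@R(p[2])
for n,q,z in [("stopper",(80,90),.095),("weight",(722,185),.1),("timer",(213,355),.02),("usb",(555,380),.008)]:
    w=ray(f,toppx([q]),z)[0,:2]; print(n,w,"dock frame",inv(w))
# scene-view cross check: project press points
g=r.grab_frame("scene");E=np.linalg.inv(g["extrinsics"])
K=np.array([[g["fx"],0,g["cx"]],[0,g["fy"],g["cy"]],[0,0,1.]])
P=np.c_[M@R(p[2]).T+p[:2],np.full(16,.068)]
px=cv2.projectPoints(P,cv2.Rodrigues(E[:3,:3])[0],E[:3,3],K,np.array(g["dist"]))[0].reshape(-1,2)
im=cv2.resize(g["frame"][130:310,230:410,::-1],None,fx=3.3,fy=3.3,interpolation=cv2.INTER_CUBIC)
for q in px: cv2.circle(im,tuple(int(v) for v in (q-[230,130]+.5)*3.3),3,(0,0,255),1)
cv2.imwrite("pics/chk.png",im)
E
```

```text
pose [ 0.54358906 -0.01548279 -0.08789716] resid mm [[-1.5, -0.9], [-0.1, 1.1], [-0.9, 1.1], [1.4, -0.5], [-1.0, -0.6], [-0.8, -0.1], [1.1, 1.0], [1.0, -0.3], [-0.5, -0.8], [-0.4, 0.8], [0.2, 0.3], [0.2, -0.3], [-0.1, -1.5], [0.0, 0.2], [0.7, 0.3], [0.5, 0.1]]
width 0.06611975791084407 len 0.1028623394661785
press 1 [0.52596789 0.10352349]
press 2 [0.51912073 0.0258246 ]
press 3 [ 0.51227358 -0.05187428]
press 4 [ 0.50542643 -0.12957316]
stopper [0.5881804  0.16315759] dock frame [0.02873742 0.18186515]
weight [ 0.52497595 -0.19425378] dock frame [-0.00284802 -0.17971479]
timer [0.4369167  0.09924756] dock frame [-0.11633205  0.10492331]
usb [ 0.41621761 -0.10597502] dock frame [-0.11893597 -0.10132406]
```

View pics/chk.png

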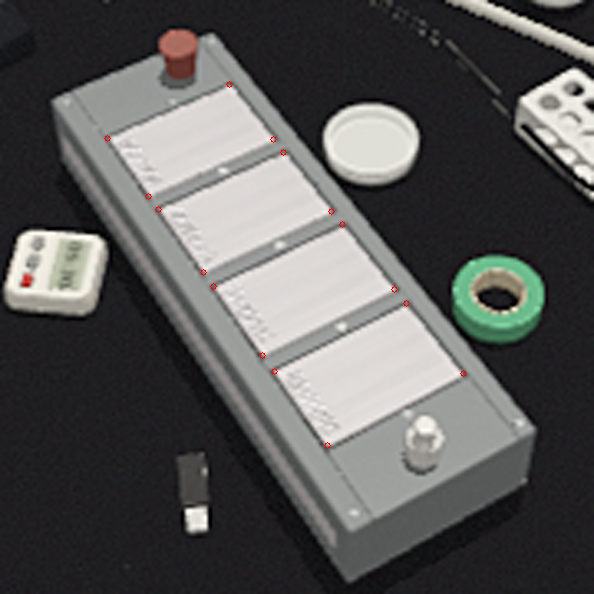

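The projected cover corners land on the covers in the scene view, so the pose is confirmed: centre (0.544, -0.015), yaw -0.088. Next I turn the tool to the dock yaw, shut the fingers and travel high to cover 1.

```bash
cat >> h.py <<'E'
from scipy.spatial.transform import Rotation as Ro
P=np.array([.5436,-.0155]);A=-.0879
def press(k): 
    R=np.array([[np.cos(A),-np.sin(A)],[np.sin(A),np.cos(A)]]); return R@[-.028,.117-.078*(k-1)]+P
def todo(k,z):
    s=r.get_state(); d=np.r_[press(k),z]-s["position"]
    print("tool d mm",np.round(Ro.from_euler("xyz",s["tcp_rot"]).inv().apply(d)*1000,1),"yaw err deg",np.degrees(s["tcp_rot"][2]-(np.pi+A)),"t",s["clock"],"F",np.round(s["wrist_force"],2),"pos",np.round(s["position"],4),"w",round(s["width"],3))
E
python3 -m inch '[{"twist":-9.1,"hand":1},{"dx":-42,"dy":-42,"hand":1},{"dx":-42,"dy":-42,"hand":1},{"dx":-42,"dy":-42,"hand":1},{"dx":-42,"dy":-42,"hand":1}]' 10
python3 -m inch '[{"dx":-42,"dy":-42,"hand":1},{"dx":-42,"dy":-42,"hand":1},{"dx":-42,"dy":-42,"hand":1},{"dx":-40,"dy":-40,"hand":1},{"hand":1}]'
python3 -c "from h import *;todo(1,.074)"
```

```text
tool d mm [-484.6 -345.1  140.3] yaw err deg -9.160705070143015 t 0.2 F [-0.15  0.2   0.14] pos [0.1409 0.5571 0.214 ] w 0.997validation failed for argument at $[0]...
validation failed for argument at $[0]...
```

```bash
python3 -m inch '[{"dx":0,"dy":0,"dz":0,"twist":-9.1,"hand":1},{"dx":-42,"dy":-42,"dz":0,"twist":0,"hand":1},{"dx":-42,"dy":-42,"dz":0,"twist":0,"hand":1},{"dx":-42,"dy":-42,"dz":0,"twist":0,"hand":1},{"dx":-42,"dy":-42,"dz":0,"twist":0,"hand":1}]' 10
python3 -c "from h import *;todo(1,.074)"
```

```text
clock: 0.82
position: [0.2943, 0.3736, 0.2146]
tcp_rot: [3.141, 0.0, 3.053]
wrist_force: [0.1, 0.3, 0.2]
width: 0.475
grip_force: 0.0
tool d mm [-254.6 -248.6  140.6] yaw err deg -0.03560646743006827 t 0.825 F [0.05 0.27 0.16] pos [0.2943 0.3736 0.2146] w 0.475
```

```bash
python3 -m inch '[{"dx":-42,"dy":-42,"dz":0,"twist":0,"hand":1},{"dx":-42,"dy":-42,"dz":0,"twist":0,"hand":1},{"dx":-42,"dy":-42,"dz":0,"twist":0,"hand":1},{"dx":-42,"dy":-42,"dz":0,"twist":0,"hand":1},{"dx":-42,"dy":-42,"dz":0,"twist":0,"hand":1}]'
python3 -m inch '[{"dx":-28,"dy":-22,"dz":30,"twist":0,"hand":1},{"dx":0,"dy":0,"dz":40,"twist":0,"hand":1},{"dx":0,"dy":0,"dz":40,"twist":0,"hand":1},{"dx":0,"dy":0,"dz":0,"twist":0,"hand":1},{"dx":0,"dy":0,"dz":0,"twist":0,"hand":1}]'
python3 -c "from h import *;todo(1,.068)"
```

```text
clock: 1.45
position: [0.4849, 0.1456, 0.2146]
tcp_rot: [3.141, 0.0, 3.052]
wrist_force: [0.3, 0.1, 0.2]
width: 0.003
grip_force: 0.0
clock: 2.08
position: [0.5108, 0.123, 0.1061]
tcp_rot: [3.141, 0.002, 3.053]
wrist_force: [-0.5, 0.2, -0.0]
width: 0.009
grip_force: 0.0
tool d mm [-16.7 -18.1  38.2] yaw err deg -0.04909873346455258 t 2.075 F [-0.49  0.24 -0.04] pos [0.5108 0.123  0.1061] w 0.009
```

```bash
python3 -m inch '[{"dx":-17,"dy":-18,"dz":0,"twist":0,"hand":1},{"dx":0,"dy":0,"dz":15,"twist":0,"hand":1},{"dx":0,"dy":0,"dz":15,"twist":0,"hand":1},{"dx":0,"dy":0,"dz":0,"twist":0,"hand":1},{"dx":0,"dy":0,"dz":0,"twist":0,"hand":1}]'
python3 -c "from h import *;todo(1,.068)
cv2.imwrite('pics/a1.png',r.grab_frame('scene')['frame'][100:320,200:460,::-1].repeat(3,0).repeat(3,1)[:600,:780])"
```

```text
clock: 2.7
position: [0.5249, 0.1037, 0.0744]
tcp_rot: [3.142, -0.001, 3.053]
wrist_force: [0.1, -0.4, 1.8]
width: 0.0
grip_force: 0.0
tool d mm [-1.  -0.1  6.4] yaw err deg -0.0447269960157183 t 2.7 F [ 0.13 -0.42  1.77] pos [0.5249 0.1037 0.0744] w 0.0
```

View pics/a1.png

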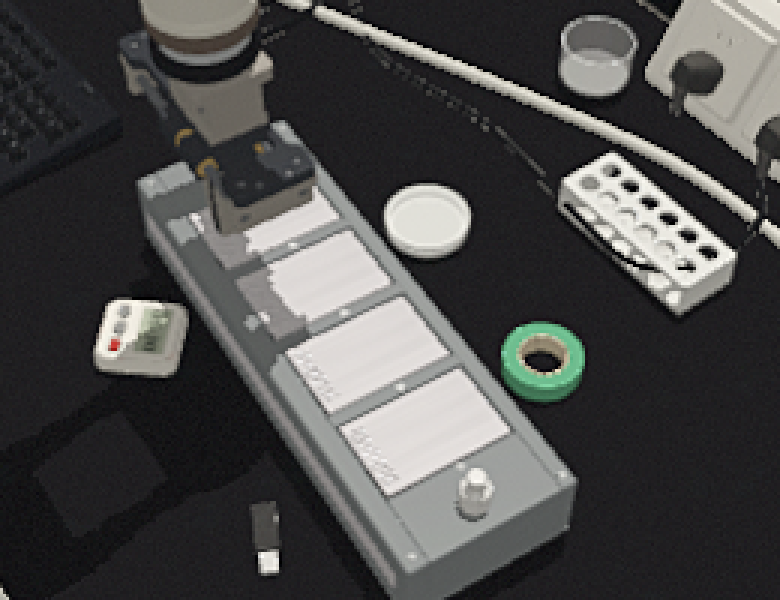

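The shut fingertips (crop about (245,215)) stand just above the ribbed half of cover 1, and nothing else has moved. I'll probe in small steps, watching the force.

```bash
python3 -m inch '[{"dx":-1,"dy":0,"dz":4,"twist":0,"hand":1},{"dx":0,"dy":0,"dz":0,"twist":0,"hand":1},{"dx":0,"dy":0,"dz":0,"twist":0,"hand":1}]'
python3 -m inch '[{"dx":0,"dy":0,"dz":2,"twist":0,"hand":1},{"dx":0,"dy":0,"dz":0,"twist":0,"hand":1}]'
python3 -m inch '[{"dx":0,"dy":0,"dz":1,"twist":0,"hand":1},{"dx":0,"dy":0,"dz":0,"twist":0,"hand":1}]'
```

```text
clock: 3.12
position: [0.5263, 0.1034, 0.0707]
tcp_rot: [3.142, 0.0, 3.053]
wrist_force: [0.2, 0.3, -0.5]
width: 0.006
grip_force: 0.0
clock: 3.38
position: [0.5262, 0.1034, 0.0685]
tcp_rot: [-3.142, -0.0, 3.053]
wrist_force: [0.2, -0.5, 0.5]
width: 0.003
grip_force: 0.0
clock: 3.62
position: [0.5262, 0.1034, 0.0679]
tcp_rot: [-3.142, -0.0, 3.053]
wrist_force: [-1.5, -0.8, 3.4]
width: 0.01
grip_force: 1.8
```

```bash
python3 -m inch '[{"dx":0,"dy":0,"dz":1,"twist":0,"hand":1},{"dx":0,"dy":0,"dz":0,"twist":0,"hand":1}]'
python3 -m inch '[{"dx":0,"dy":0,"dz":1,"twist":0,"hand":1},{"dx":0,"dy":0,"dz":0,"twist":0,"hand":1}]'
```

```text
clock: 3.88
position: [0.5263, 0.1034, 0.0678]
tcp_rot: [-3.141, -0.0, 3.053]
wrist_force: [-4.7, 0.5, 10.0]
width: 0.003
grip_force: 5.2
clock: 4.12
position: [0.5263, 0.1034, 0.0677]
tcp_rot: [-3.141, -0.001, 3.053]
wrist_force: [-8.8, -0.6, 17.1]
width: 0.006
grip_force: 8.6
```

Cover 1 is blocked: 17 N with no movement. On to cover 2.

```bash
python3 -m inch '[{"dx":0,"dy":0,"dz":-20,"twist":0,"hand":1},{"dx":0,"dy":-39,"dz":0,"twist":0,"hand":1},{"dx":0,"dy":-39,"dz":0,"twist":0,"hand":1},{"dx":0,"dy":0,"dz":14,"twist":0,"hand":1},{"dx":0,"dy":0,"dz":0,"twist":0,"hand":1}]'
python3 -c "from h import *;todo(2,.068)"
```

```text
clock: 4.75
position: [0.5179, 0.0263, 0.0699]
tcp_rot: [3.141, -0.003, 3.052]
wrist_force: [-0.1, 0.3, -0.3]
width: 0.003
grip_force: 0.0
tool d mm [-1.2 -0.4  1.9] yaw err deg -0.0853860348172974 t 4.75 F [-0.09  0.27 -0.27] pos [0.5179 0.0263 0.0699] w 0.003
```

```bash
python3 -m inch '[{"dx":0,"dy":0,"dz":3,"twist":0,"hand":1},{"dx":0,"dy":0,"dz":0,"twist":0,"hand":1}]'
python3 -m inch '[{"dx":0,"dy":0,"dz":1.5,"twist":0,"hand":1},{"dx":0,"dy":0,"dz":0,"twist":0,"hand":1}]'
```

```text
clock: 5.0
position: [0.5193, 0.0265, 0.0685]
tcp_rot: [3.141, -0.0, 3.054]
wrist_force: [-0.6, -0.2, 0.1]
width: 0.004
grip_force: 0.0
clock: 5.25
position: [0.5195, 0.026, 0.0673]
tcp_rot: [3.141, 0.0, 3.053]
wrist_force: [-0.3, 0.2, 0.7]
width: 0.007
grip_force: 0.4
```

```bash
python3 -m inch '[{"dx":0,"dy":0,"dz":1.5,"twist":0,"hand":1},{"dx":0,"dy":0,"dz":0,"twist":0,"hand":1}]'
python3 -m inch '[{"dx":0,"dy":0,"dz":1,"twist":0,"hand":1},{"dx":0,"dy":0,"dz":0,"twist":0,"hand":1}]'
```

```text
clock: 5.5
position: [0.5194, 0.0258, 0.0657]
tcp_rot: [3.141, 0.0, 3.053]
wrist_force: [0.0, 1.1, 1.2]
width: 0.007
grip_force: 0.7
clock: 5.75
position: [0.5194, 0.0256, 0.0646]
tcp_rot: [-3.142, 0.0, 3.053]
wrist_force: [0.4, 0.9, 1.5]
width: 0.008
grip_force: 0.7
```

Cover 2 yields under about 1.5 N, so it is the free one. I'll push it down steadily.

```bash
python3 -m inch '[{"dx":0,"dy":0,"dz":3,"twist":0,"hand":1},{"dx":0,"dy":0,"dz":4,"twist":0,"hand":1},{"dx":0,"dy":0,"dz":4,"twist":0,"hand":1},{"dx":0,"dy":0,"dz":4,"twist":0,"hand":1},{"dx":0,"dy":0,"dz":0,"twist":0,"hand":1}]'
python3 -m inch '[{"dx":0,"dy":0,"dz":4,"twist":0,"hand":1},{"dx":0,"dy":0,"dz":4,"twist":0,"hand":1},{"dx":0,"dy":0,"dz":4,"twist":0,"hand":1},{"dx":0,"dy":0,"dz":4,"twist":0,"hand":1},{"dx":0,"dy":0,"dz":0,"twist":0,"hand":1}]'
```

```text
clock: 6.38
position: [0.5184, 0.0257, 0.0487]
tcp_rot: [3.142, -0.002, 3.053]
wrist_force: [-0.9, -0.3, 0.1]
width: 0.004
grip_force: 0.1
clock: 7.0
position: [0.5188, 0.0258, 0.033]
tcp_rot: [3.142, -0.001, 3.053]
wrist_force: [-0.3, 0.1, 0.6]
width: 0.004
grip_force: 0.0
```

```bash
python3 -m inch '[{"dx":0,"dy":0,"dz":2,"twist":0,"hand":1},{"dx":0,"dy":0,"dz":2,"twist":0,"hand":1},{"dx":0,"dy":0,"dz":0,"twist":0,"hand":1}]'
python3 -c "from h import *
cv2.imwrite('pics/a2.png',r.grab_frame('scene')['frame'][100:300,200:460,::-1].repeat(3,0).repeat(3,1))"
```

```text
clock: 7.38
position: [0.5192, 0.0257, 0.0294]
tcp_rot: [3.142, -0.0, 3.053]
wrist_force: [0.3, -0.0, -0.0]
width: 0.002
grip_force: 0.2
```

View pics/a2.png

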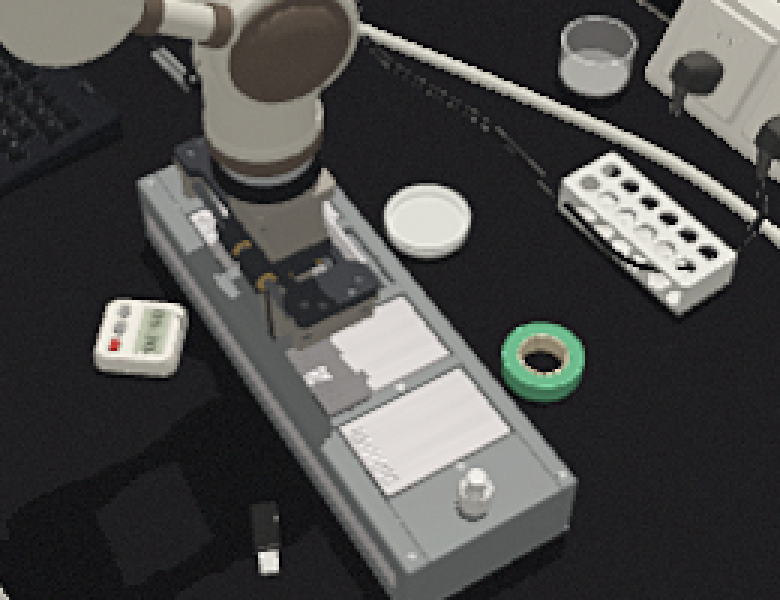

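The gripper hides cover 2, and everything else is in place. I'll ease off towards the robot, lift clear and look.

```bash
python3 -m inch '[{"dx":5,"dy":0,"dz":0,"twist":0,"hand":1},{"dx":0,"dy":0,"dz":-15,"twist":0,"hand":1},{"dx":0,"dy":0,"dz":-30,"twist":0,"hand":1},{"dx":0,"dy":0,"dz":-50,"twist":0,"hand":1},{"dx":0,"dy":0,"dz":-60,"twist":0,"hand":1}]'
python3 -m inch '[{"dx":60,"dy":0,"dz":-10,"twist":0,"hand":1},{"dx":60,"dy":0,"dz":0,"twist":0,"hand":1},{"dx":30,"dy":0,"dz":0,"twist":0,"hand":1},{"dx":0,"dy":0,"dz":0,"twist":0,"hand":1},{"dx":0,"dy":0,"dz":0,"twist":0,"hand":1}]'
python3 -c "from h import *
cv2.imwrite('pics/a3.png',r.grab_frame('scene')['frame'][100:300,200:460,::-1].repeat(3,0).repeat(3,1))
cv2.imwrite('pics/a3t.png',r.grab_frame('top')['frame'][170:290,210:410,::-1].repeat(4,0).repeat(4,1))"
```

```text
clock: 8.05
position: [0.5136, 0.0263, 0.1865]
tcp_rot: [3.141, -0.001, 3.053]
wrist_force: [1.0, 0.3, 0.4]
width: 0.007
grip_force: 0.0
clock: 8.68
position: [0.366, 0.0392, 0.1955]
tcp_rot: [-3.141, 0.002, 3.052]
wrist_force: [0.2, 0.2, -0.1]
width: 0.006
grip_force: 0.0
```

View pics/a3.png

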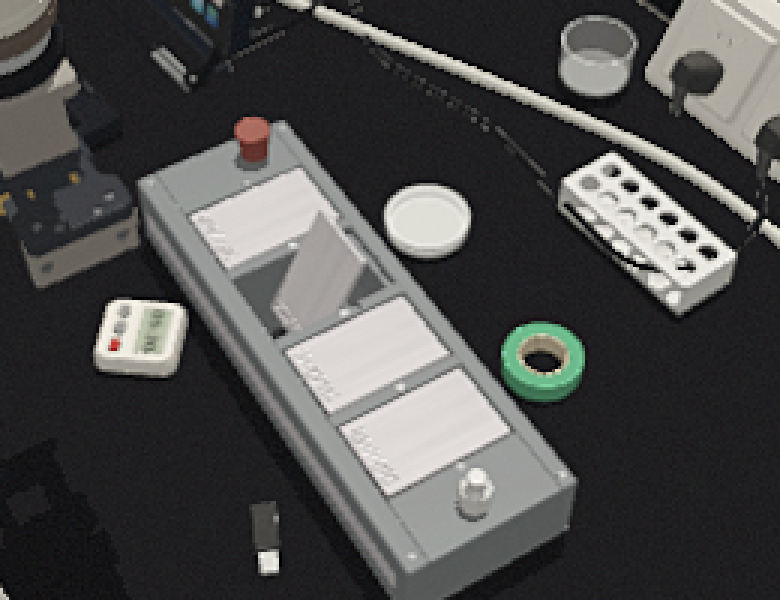

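Cover 2 stands open, with its raised far edge from about crop (318,211) to (368,249), and the bystanders are undisturbed. I'll check the angle with the calibration.

```bash
python3 - <<'E'
from h import *
g=r.grab_frame("scene");E=np.linalg.inv(g["extrinsics"])
K=np.array([[g["fx"],0,g["cx"]],[0,g["fy"],g["cy"]],[0,0,1.]])
c,s=np.cos(A),np.sin(A);R=np.array([[c,-s],[s,c]])
for t in (.5,.6,.7,.8,.9,1.0,1.1):
    q=[]
    for y in (.071,.007):
        xy=R@[.006+.046*np.cos(t),y]+P; q.append((*xy,.066+.046*np.sin(t)))
    px=cv2.projectPoints(np.array(q),cv2.Rodrigues(E[:3,:3])[0],E[:3,3],K,np.array(g["dist"]))[0].reshape(-1,2)
    print(t,np.round((px-[200,100])*3+1).tolist())
E
```

```text
0.5 [[340.0, 213.0], [385.0, 267.0]]
0.6 [[338.0, 211.0], [382.0, 265.0]]
0.7 [[334.0, 209.0], [379.0, 263.0]]
0.8 [[331.0, 207.0], [375.0, 262.0]]
0.9 [[327.0, 206.0], [371.0, 261.0]]
1.0 [[322.0, 206.0], [366.0, 261.0]]
1.1 [[317.0, 206.0], [362.0, 261.0]]
```

The left corner reads 1.0–1.1 rad, well past 45°, and the robot is clear.

```bash
python3 -c "from station import r;print(r.hand_in())"
```

```text
the job is handed in; nothing more can be done
None
```

Cover 2 (second from the left) was the free one: it now stands open at about 1.0 rad (57°) or more by camera estimate, cover 1 was blocked, covers 3 and 4 were not pressed, nothing else was seen to move, and the job is handed in.

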